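Shim the rocking socket test stand

TASK

The test stand rocks because its red foot, under the corner marked with a red disc, is short. With the fingertips, push the orange wedge along the counter, thin end first, under the red foot until the stand sits level and cannot rock any more, stop there rather than ramming it, and take the hand away. Do not pick the wedge up, do not touch the stand itself, and leave everything else where it is.

Things in the scene. Friction and masses are not known exactly. Their poses are not given: they have to be found in the camera images.
- wedge: loose orange plastic wedge, 110 x 44 mm, 0.12 kg. Origin: centre of its underside. Its +x points from thick heel to thin end. The top slopes evenly from 15.2 mm thick at the heel (x = -55) to 2 mm at the thin end (x = +55); over the last 12 mm at the heel a lip 26 mm high stands across the full width; its flat upright back face (x = -55) is for pushing
- wedge_tip (a point): middle of the wedge's thin edge, on the counter (wedge frame x = +55 mm)
- wedge_heel (a point): middle of the wedge's flat back face, 10 mm above its underside (wedge frame x = -55 mm)
- short_foot (a point): lowest point of the short red foot (domed, 10 mm radius), under the plate corner marked with a red disc. On the counter while the stand leans, 8 mm above it when level, which is once the wedge's thin edge is about 50 mm past this point. The plate corner reaches 18 mm further out, 20 mm (leaning) to 30 mm (level) above the counter
- pads: two black pads fixed to the counter; the stand's side feet pivot on them, at y = +88 and -88 mm. Origin on the counter under the stand's middle; +x points from the red foot (x = -88) to the opposite foot (x = +88). Stand: aluminium plate 150 x 150 mm, a corner at each foot, top 42 mm high, with a dark weight (top 62) near the red foot and a green block with a brass socket (top 108) in the middle
- stand (a joint): lean of the stand, rad: 0.09 leaning on its short red foot, 0 level, the opposite foot on the counter (a hard stop). It leans by its own weight (1.6 kg), about 4 N on the red foot. Sliding the wedge in takes about 6 to 15 N (up to 20 N for a moment), clearly more once the stand is level; friction then keeps the wedge in place
- star: bystander: frosted cream star-shaped nightlight shell, 112 mm across, 36 mm high, beside the stand; origin: centre of its underside
- lamp_base: bystander: white ceramic lamp base, 92 mm across, 64 mm high, beside the stand; origin: centre of its underside
- screwdriver: bystander: screwdriver lying on the left of the counter; origin at its underside
- collar: bystander: brass ring, 38 mm across, 14 mm high; origin: centre of its underside
- screw_jar: bystander: clear jar with a blue cap, 56 mm across, 70 mm high; origin: centre of its underside
Things that resemble listed ones, but are neither listed nor needed, are in the scene too. Leave any pink or purple look-alike of the pads alone.

How it is judged:
By the outcome, as a careful person would: the job done as asked, in the order asked, and still so for the second after the job is handed in, with the robot touching nothing.
It also fails if it takes over 43 s, if anything falls off the work surface, if the arm or the gripper's body presses on something with over 40 N, if the wrist force passes 120 N, or if a joint passes its speed limit or range.

ROBOT

A 7-joint arm with a two-finger parallel gripper is mounted at the origin on the work surface. World frame = base frame: x ahead of the robot, y to its left, z up, the work surface at z = 0. Lengths are in mm, angles in rad, forces in N, time in s.
With the tool pointing down it reaches from about 400 to 925 mm from the base axis. Payload 4.1 kg.
Tool frame: the origin (TCP) lies at the centre of the arm's flange, where the gripper is bolted on; the fingertips stand ahead of it and the grasp point (between the pads) lies 155 mm ahead of it (robot.tcp_to_tips is the z of the fingertips in the tool frame, in mm); z points along the fingers, x is the direction in which the jaws open and shut, and the axes are right-handed (so a half turn about z gives the same grasp; the last joint's range is limited). The gripper opens to 85 mm and grips with 20 to 120 N. Pads are 22 mm wide; open, the fingers measure 114 mm over their backs; the gripper's body (76 mm by 85 mm) begins 54 mm behind the grasp point. The pads swing forward as they close: fully open they stand 13 mm farther back than shut.
Start: joints at [-1.416, 0.398, 0.045, 1.537, -0.019, 1.207, -0.051], TCP at [163.175, 629.199, 404.747] pointing down, gripper open.
Joint ranges: [-2.82, 2.82], [-0.49, 2.23], [-1.37, 1.46], [0, 2.46], [-1.36, 4.5], [0.23, 2], [-2.94, 2.94]. Speed limits (rad/s): [2.57, 2.57, 3.14, 3.14, 3.14, 3.14, 3.14].

INTERFACE

Orientations are given as a unit quaternion [w, x, y, z].
In Python, from rig import sensors, viewer, job, robot gives the robot as it stands.
- The arm moves only by the shell command python3 -m jog 'ROWS'. ROWS is JSON, a list of rows, each an object with "dp": the shift along the tool's x, y, z in mm, a list of three; "yaw": the turn about the tool's z in degrees; "fingers": the opening, from 0 (shut) to 1 (fully open). In form: [{"dp": [tx, ty, tz], "yaw": yaw, "fingers": fingers}, ...]. A call has 1 to 10 rows; each row shifts and turns the commanded pose from where the row before left it, along the tool's axes as they then stand; what a row does not reach is not made up. A row lasts 1/10 s, in which the tool goes at most 50 mm and 8.59 degrees, less where a joint would pass 70% of its speed; a pose out of reach is approached as far as the arm can. A call is refused whole if a number of a shift passes 50 or a number of a turn 8.59, either way. A call with a gripper value outside its range is refused whole. The fingers move at their own pace and stop on an object; the grip force is fixed at half the most. Time passes only in rows, so rows that do not move let the fingers close. It gives the time, the measured TCP pose, the force and the opening at its end, in the units of the state.
- sensors.observe(): the state, without advancing time (a new reading comes with each control period).
- viewer.camera(name): name is "scene" or "top" or "wrist"; returns the picture (384x512x3 uint8, red, green, blue); there is no depth.
- viewer.get_calibration(name): a dict with "K" (3x3 intrinsics, pixels), "dist" ([k1, k2, p1, p2, k3] as OpenCV has them; the pictures are not rectified), "xyz" and "orientation" of the camera in the world; the wrist camera has in their place "hand_eye" (4x4, takes a point from camera to tool coordinates, whose origin is the TCP and whose axes are the tool frame's). Camera axes: x right, y down, z forward; pixel columns grow to the right and rows downward; lengths in mm; the calibration is good to about 2 mm. A picture is of the moment at which its call begins: read the wrist's pose just before it. get_calibration takes no time and is no camera call.
- job.close_job(): hands the job in, once; it reports no verdict.
The state is a dict: "time_s": time; "joint_positions": joint angles; "qvel": joint speeds; "joint_torque": joint torques, N m; "tcp_pos": TCP position; "eef_rot": TCP orientation; "force": force on the tool from outside, world axes, zero at the start; "torque": the same for the moment, N m; "gripper_width": finger opening in mm.
Only numpy, scipy, OpenCV 4.12 (cv2) and the standard library are available. Lean on these libraries where they do the work, as an engineer would, in place of code of your own. Each camera call takes 0.05 s, during which the arm holds its last target.

## Working session

There is one attempt and no reset: what is moved stays moved. The work goes in short steps, Python scripts to look and compute and a shell command to move; the robot and the scene stay as the last step left them, time stands still between calls to the robot, and variables do not carry over. Pictures are saved under pics/ and viewed, and the job is handed in when it is done.

```bash
ls; mkdir -p pics
python3 - <<'E'
from rig import sensors, viewer, job, robot
import cv2
print(sensors.observe()); print(robot.tcp_to_tips)
for n in ["scene","top","wrist"]:
    c=viewer.get_calibration(n); print(n,c)
    im=viewer.camera(n); cv2.imwrite(f"pics/{n}0.png",im[:,:,::-1])
E
```

```text
pics
{'time_s': 0.0, 'joint_positions': array([-1.41600113,  0.39919535,  0.04502012,  1.53786418, -0.01871014,
        1.20690662, -0.05070178]), 'qvel': array([-0.00241672,  0.00169434, -0.00215408,  0.00029949, -0.00153411,
       -0.00059751,  0.00026286]), 'joint_torque': array([-3.33173284e-04, -4.75120926e+01,  1.36414479e+00, -2.54224169e+01,
        1.15173226e-02,  9.54739982e-03,  1.42502748e-05]), 'tcp_pos': array([163.07565368, 628.90930556, 403.66772873]), 'eef_rot': array([ 6.43766160e-04,  7.90873689e-01,  6.11978640e-01, -7.33632343e-04]), 'force': array([ 0.71546212, -0.20983941,  0.30467841]), 'torque': array([-0.02436814,  0.00579044, -0.02665398]), 'gripper_width': 85.1593823696082}
173.4
scene {'K': array([[407.69446662,   0.        , 250.00832493],
       [  0.        , 407.69446662, 191.94180061],
       [  0.        ,   0.        ,   1.        ]]), 'dist': array([-0.02812046,  0.        ,  0.        ,  0.        ,  0.        ]), 'xyz': array([1209.47015801,   62.8880309 ,  992.7897508 ]), 'orientation': array([-0.20450199,  0.64998697,  0.69872058, -0.2179114
[... 291 characters left out ...]
147, 1165.35849761]), 'orientation': array([ 0.07338693, -0.69331211,  0.71450791, -0.05840473])}
wrist {'K': array([[295.48942206,   0.        , 257.52325086],
       [  0.        , 295.48942206, 193.87328843],
       [  0.        ,   0.        ,   1.        ]]), 'dist': array([-0.00475361,  0.        ,  0.        ,  0.        ,  0.        ]), 'hand_eye': array([[ 9.99999934e-01, -3.61747559e-04, -3.48977277e-05,
        -5.18072560e-01],
       [ 3.58013871e-04,  9.64041771e-01,  2.65750513e-01,
        -6.76231321e+01],
       [-6.24917324e-05, -2.65750508e-01,  9.64041837e-01,
         3.02405910e+01],
       [ 0.00000000e+00,  0.00000000e+00,  0.00000000e+00,
         1.00000000e+00]])}
```

View pics/scene0.png

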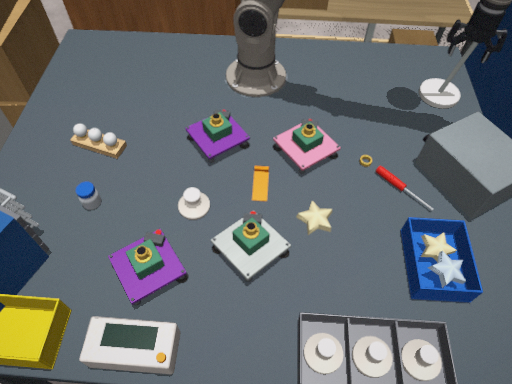

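View pics/top0.png

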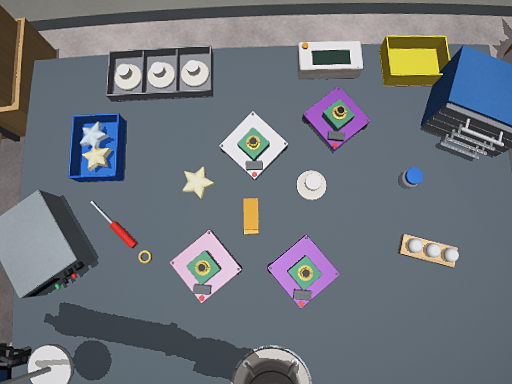

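View pics/wrist0.png

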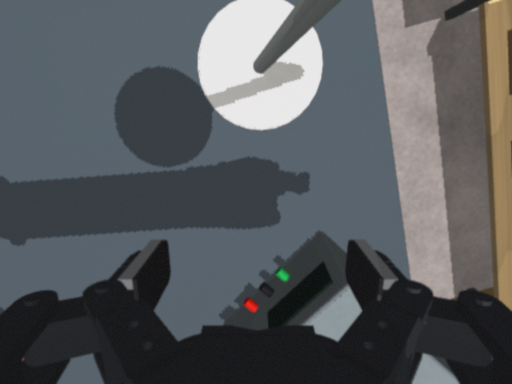

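The wedge (top ≈251,216) lies between the robot and the white stand, whose red disc is at ≈(254,174). The star (198,181) and lamp base (312,184) are on either side. Next I'll zoom in and measure.

Run:
```python
import cv2
a=cv2.imread("pics/top0.png")[100:250,170:340]; cv2.imwrite("pics/tz.png",cv2.resize(a,None,fx=4,fy=4,interpolation=cv2.INTER_CUBIC)[:600])
a=cv2.imread("pics/scene0.png")[155:280,180:345]; cv2.imwrite("pics/sz.png",cv2.resize(a,None,fx=4.5,fy=4.5,interpolation=cv2.INTER_CUBIC))
```

```text
(no output)
```

View pics/tz.png

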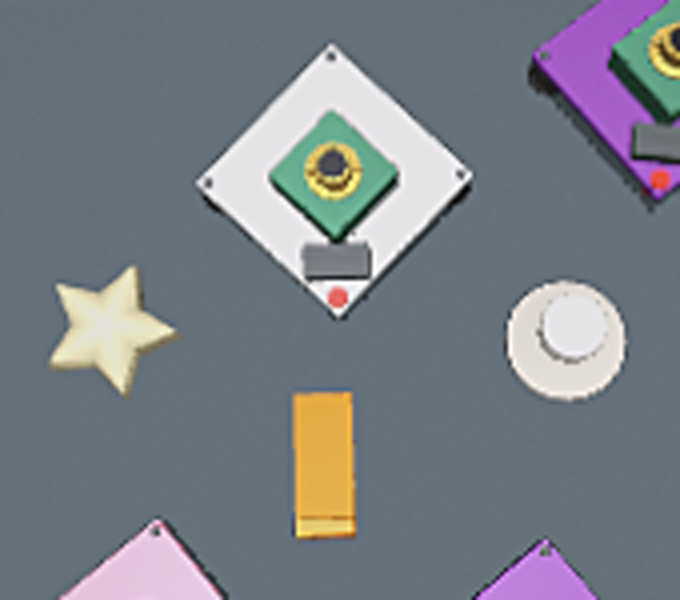

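View pics/sz.png

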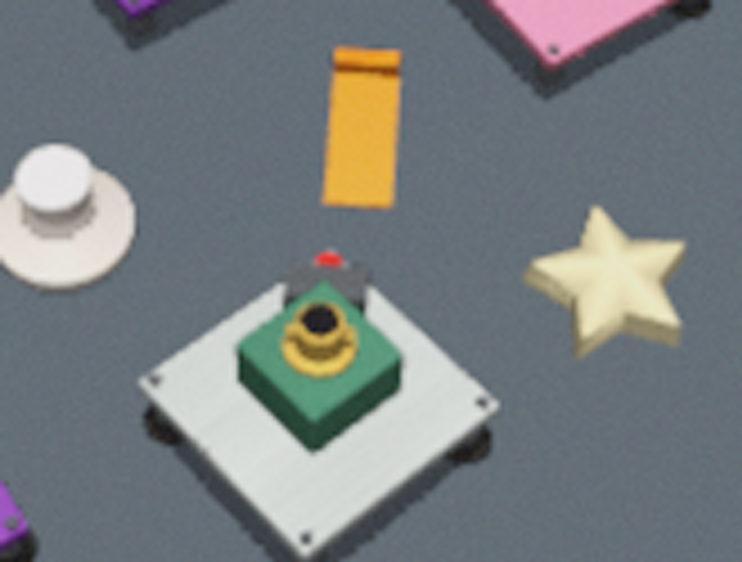

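```bash
cat > h.py <<'E'
import numpy as np, cv2
from rig import viewer
from scipy.spatial.transform import Rotation as R
from scipy.optimize import least_squares
def proj(n,P):
    c=viewer.get_calibration(n); q=c["orientation"]
    Rw=R.from_quat([q[1],q[2],q[3],q[0]]).as_matrix()
    return cv2.projectPoints(((np.atleast_2d(P)-c["xyz"])@Rw).astype(float),np.zeros(3),np.zeros(3),c["K"],c["dist"])[0][:,0]
T=lambda p:(np.array(p,float)+.5)/4-.5+[170,100]
S=lambda p:(np.array(p,float)+.5)/4.5-.5+[180,155]
def place(p,L):
    c,s=np.cos(p[2]),np.sin(p[2]); L=np.array(L,float)
    return np.c_[L[:,0]*c-L[:,1]*s+p[0],L[:,0]*s+L[:,1]*c+p[1],L[:,2]]
def fit(obs,x0):
    f=lambda p:np.concatenate([(proj(n,place(p,L))-uv).ravel() for n,L,uv in obs])
    r=least_squares(f,x0); return r.x,r.fun.reshape(-1,2)
E
python3 - <<'E'
from h import *
w,res=fit([("top",[[55,22,2],[55,-22,2]],T([[293,393],[352,392]])),
 ("scene",[[55,22,1],[55,-22,1],[-55,22,26],[-55,-22,26]],S([[393,208],[322,204],[401,49],[335,46]]))],[450,20,0])
print("wedge",w,res.round(1).tolist())
def st(L,a=.09):
    x,y,z=L; z0=4; # pivot
    return [x*np.cos(a)-(z-z0)*np.sin(a), y, z0+x*np.sin(a)+(z-z0)*np.cos(a)]
C=[st([106,0,42]),st([0,-106,42]),st([0,106,42]),st([-106,0,42])]
s,res=fit([("top",C,T([[331,42],[472,178],[197,183],[338,320]])),
 ("scene",C[:3],S([[305,560],[138,382],[499,405]]))],[640,0,0])
print("stand",s,res.round(1).tolist())
foot=place(s,[[-88,0,0]])[0]; print("foot",foot)
tip=place(w,[[55,0,0]])[0]; heel=place(w,[[-55,0,10]])[0]; print("tip",tip,"heel",heel)
d=foot-tip; print(d, np.arctan2(d[1],d[0]))
# check red disc
for z in (32,34): print(proj("top",place(s,[st([-88,0,42])])), T([338,298]))
print(proj("scene",place(s,[st([-88,0,42])])), S([329,259]))
for n,t in(("top",T([[125,330],[565,341]])),): print(t)
E
```

```text
wedge [4.95863496e+02 4.51327979e+01 6.83564578e-03] [[0.5, 0.7], [0.1, 0.4], [-0.1, 0.1], [0.6, 0.2], [-0.1, 0.6], [0.1, 0.5]]
stand [ 7.13308300e+02  3.12531873e+01 -5.83780194e-03] [[0.3, 0.6], [0.7, -0.7], [-0.1, 0.1], [0.2, -0.7], [0.0, -0.6], [0.2, -0.2], [0.7, 0.3]]
foot [625.30979919  31.76691096   0.        ]
tip [550.8622107   45.50875544   0.        ] heel [440.86478063  44.75684026  10.        ]
[ 74.44758849 -13.74184448   0.        ] -0.18252964311067593
[[254.16260555 173.05149458]] [254.125 174.125]
[[254.16260555 173.05149458]] [254.125 174.125]
[[253.09454212 215.16907515]] [252.72222222 212.16666667]
[[200.875 182.125]
 [310.875 184.875]]
```

```bash
python3 -m jog '[{"dp":[0,0,0],"yaw":-7.25,"fingers":1},{"dp":[0,0,0],"yaw":-7.25,"fingers":1},{"dp":[-42,24,0],"yaw":0,"fingers":1},{"dp":[-42,24,0],"yaw":0,"fingers":1},{"dp":[-42,24,0],"yaw":0,"fingers":1},{"dp":[-42,24,0],"yaw":0,"fingers":1}]'
cat > st.py <<'E'
from rig import sensors
import numpy as np
from scipy.spatial.transform import Rotation as R
o=sensors.observe(); q=o["eef_rot"]; M=R.from_quat([q[1],q[2],q[3],q[0]]).as_matrix()
print(o["time_s"],o["tcp_pos"].round(1),"xaxis deg",np.degrees(np.arctan2(M[1,0],M[0,0])).round(2),"z",M[:,2].round(3),"F",o["force"].round(1),"w",round(o["gripper_width"],1),"q",o["joint_positions"].round(2))
E
python3 st.py
```

```text
time_s: 0.75
tcp_pos: [259.8, 459.2, 404.4]
eef_rot: [0.0, 0.707, 0.707, -0.0]
force: [0.8, 0.5, 0.2]
gripper_width: 85.4
0.75 [259.8 459.2 404.4] xaxis deg 89.98 z [-0. -0. -1.] F [0.8 0.5 0.2] w 85.4 q [-1.19  0.18  0.06  1.83 -0.01  1.13  0.45]
```

```bash
python3 -m jog '[{"dp":[-41,23,7],"yaw":0,"fingers":1},{"dp":[-41,23,7],"yaw":0,"fingers":1},{"dp":[-41,23,7],"yaw":0,"fingers":1},{"dp":[-41,23,7],"yaw":0,"fingers":1},{"dp":[-41,23,7],"yaw":0,"fingers":1},{"dp":[-41,23,7],"yaw":0,"fingers":1},{"dp":[-41,23,7],"yaw":0,"fingers":1},{"dp":[-41,23,7],"yaw":0,"fingers":1},{"dp":[-41,23,7],"yaw":0,"fingers":1},{"dp":[-41,23,7],"yaw":0,"fingers":1}]'
python3 -m jog '[{"dp":[0,0,0],"yaw":0,"fingers":1},{"dp":[0,0,0],"yaw":0,"fingers":1}]'
python3 st.py
python3 - <<'E'
from rig import viewer
import cv2
cv2.imwrite("pics/w1.png",cv2.resize(viewer.camera("wrist")[:,:,::-1],(768,576),interpolation=cv2.INTER_CUBIC))
E
```

```text
time_s: 1.75
tcp_pos: [489.3, 49.3, 334.5]
eef_rot: [-0.0, 0.707, 0.707, 0.0]
force: [0.4, 0.8, -0.4]
gripper_width: 85.2
time_s: 1.95
tcp_pos: [488.9, 49.9, 334.3]
eef_rot: [-0.0, 0.708, 0.706, -0.0]
force: [-1.0, 1.1, -0.8]
gripper_width: 85.2
1.95 [488.9  49.9 334.3] xaxis deg 89.78 z [-0.001 -0.    -1.   ] F [-1.   1.1 -0.8] w 85.2 q [-0.59  0.2   0.45  2.   -0.11  0.96  1.49]
```

View pics/w1.png

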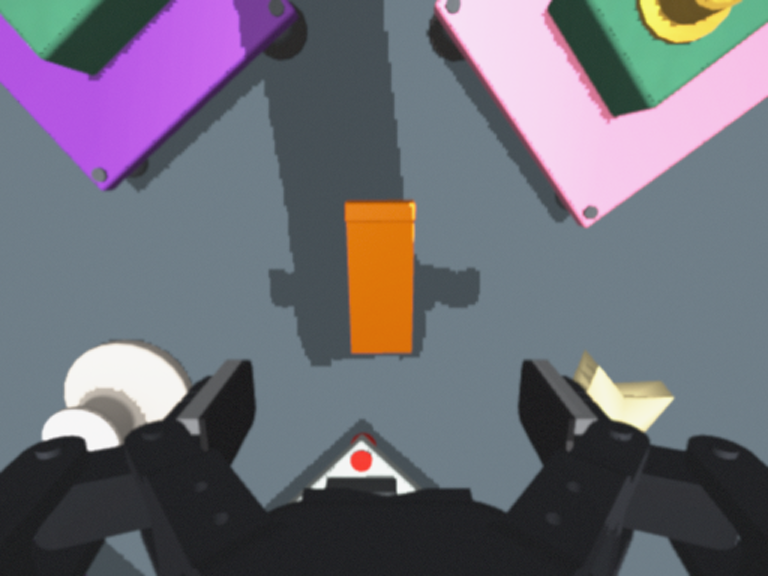

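```bash
cat >> h.py <<'E'
def proj_w(P,pos,q):
    c=viewer.get_calibration("wrist"); H=c["hand_eye"]
    Rt=R.from_quat([q[1],q[2],q[3],q[0]]).as_matrix(); Rc=Rt@H[:3,:3]; t=Rt@H[:3,3]+pos
    return cv2.projectPoints(((np.atleast_2d(P)-t)@Rc).astype(float),np.zeros(3),np.zeros(3),c["K"],c["dist"])[0][:,0]
def ray_w(uv,z,pos,q):
    f=lambda p:(proj_w([[p[0],p[1],z]],pos,q)-uv).ravel()
    return least_squares(f,[pos[0],pos[1]]).x
W=lambda p:(np.array(p,float)+.5)/1.5-.5
E
python3 - <<'E'
from h import *
from rig import sensors
o=sensors.observe(); a=(o["tcp_pos"],o["eef_rot"])
for n,p,z in [("thin+",(412,353),2),("thin-",(351,354),2),("lip-",(345,202),26),("lip+",(415,202),26),("disc",(361,461),34),("corner",(362,420),31),("foot visible",(364,437),5)]:
    print(n,ray_w(W(p),z,*a).round(1))
E
```

```text
thin+ [551.1  69.6]
thin- [551.8  24.7]
lip- [440.2  25.4]
lip+ [440.2  68.6]
disc [619.6  32.7]
corner [588.7  33.8]
foot visible [619.5  33.4]
```

```bash
python3 -m jog '[{"dp":[-3,-5,40],"yaw":0,"fingers":0.68},{"dp":[0,0,40],"yaw":0,"fingers":0.68},{"dp":[0,0,40],"yaw":0,"fingers":0.68},{"dp":[0,0,10],"yaw":0,"fingers":0.68},{"dp":[0,0,0],"yaw":0,"fingers":0.68},{"dp":[0,0,0],"yaw":0,"fingers":0.68},{"dp":[0,0,0],"yaw":0,"fingers":0.68}]'
python3 st.py
python3 - <<'E'
from rig import viewer
import cv2
cv2.imwrite("pics/w2.png",cv2.resize(viewer.camera("wrist")[:,:,::-1],(768,576),interpolation=cv2.INTER_CUBIC))
E
```

```text
time_s: 2.7
tcp_pos: [484.9, 48.5, 206.6]
eef_rot: [0.001, 0.707, 0.707, 0.002]
force: [0.2, -0.0, -0.3]
gripper_width: 58.1
2.7 [484.9  48.5 206.6] xaxis deg 90.0 z [ 0.004  0.001 -1.   ] F [ 0.2 -0.  -0.3] w 58.1 q [-0.52  0.4   0.39  2.11 -0.24  0.67  1.61]
```

View pics/w2.png

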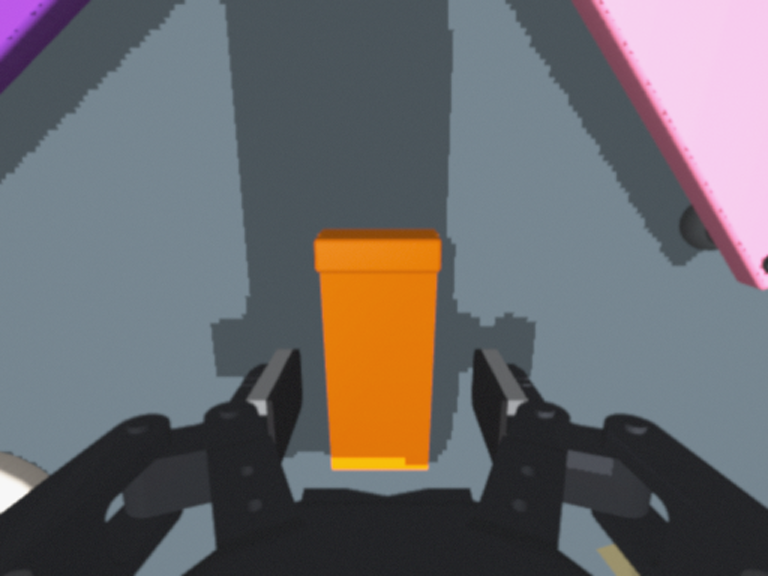

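```bash
python3 -m jog '[{"dp":[0,0,10],"yaw":0,"fingers":0.68},{"dp":[0,0,8],"yaw":0,"fingers":0.68},{"dp":[0,0,4],"yaw":0,"fingers":0.68},{"dp":[0,0,0],"yaw":0,"fingers":0.68}]'
python3 -m jog '[{"dp":[0,0,4],"yaw":0,"fingers":0.68},{"dp":[0,0,2],"yaw":0,"fingers":0.68},{"dp":[0,0,0],"yaw":0,"fingers":0.68}]'
python3 st.py
python3 - <<'E'
from rig import viewer
import cv2
cv2.imwrite("pics/w3.png",cv2.resize(viewer.camera("wrist")[:,:,::-1],(768,576),interpolation=cv2.INTER_CUBIC))
a=viewer.camera("scene")[120:220,210:330,::-1]
cv2.imwrite("pics/s3.png",cv2.resize(a,None,fx=6,fy=6,interpolation=cv2.INTER_CUBIC))
E
```

```text
time_s: 3.15
tcp_pos: [483.3, 47.9, 181.8]
eef_rot: [-0.001, 0.707, 0.707, -0.001]
force: [0.5, -0.0, -0.1]
gripper_width: 58.4
time_s: 3.45
tcp_pos: [483.7, 48.0, 176.4]
eef_rot: [-0.0, 0.707, 0.707, -0.0]
force: [1.4, 0.1, 0.9]
gripper_width: 58.3
3.45 [483.7  48.  176.4] xaxis deg 89.96 z [-0.001 -0.    -1.   ] F [1.4 0.1 0.9] w 58.3 q [-0.49  0.45  0.36  2.13 -0.27  0.61  1.64]
```

View pics/w3.png

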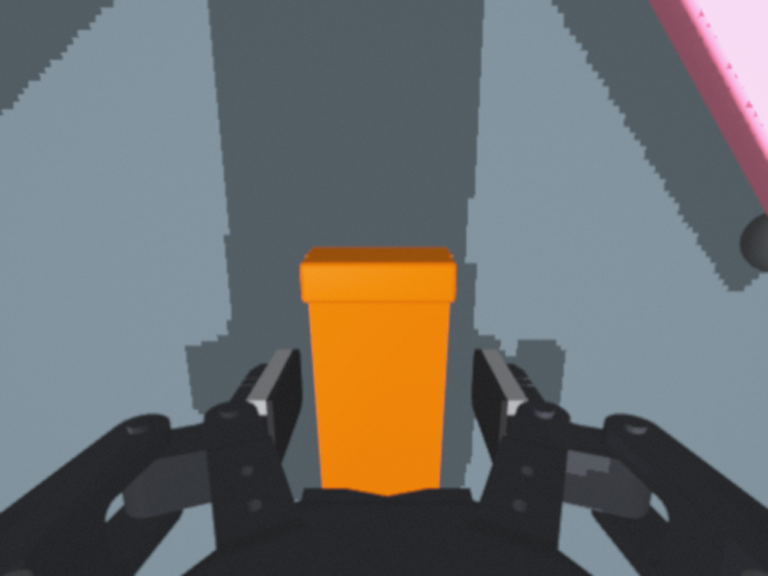

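View pics/s3.png

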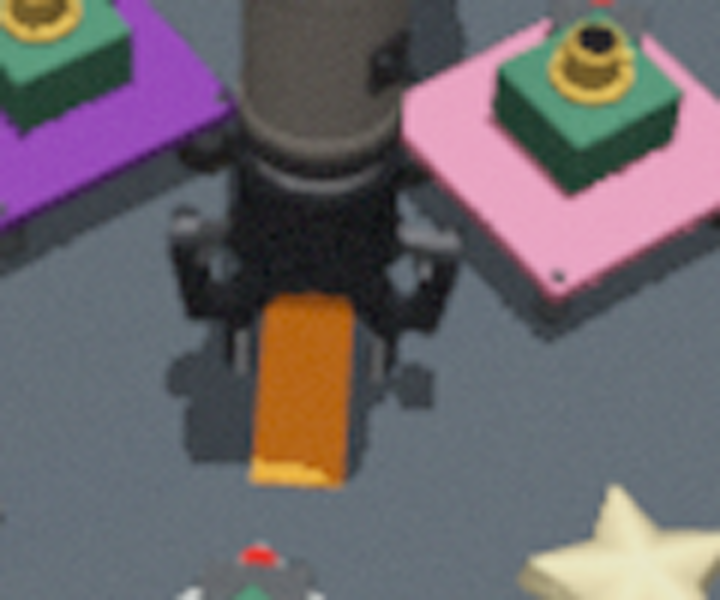

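```bash
python3 -m jog '[{"dp":[0,0,2],"yaw":0,"fingers":0.68},{"dp":[0,0,1],"yaw":0,"fingers":0.68},{"dp":[0,0,0],"yaw":0,"fingers":0.68}]'
```

```text
time_s: 3.85
tcp_pos: [483.7, 48.0, 173.6]
eef_rot: [-0.0, 0.707, 0.707, -0.0]
force: [-0.9, -0.5, -0.0]
gripper_width: 57.9
```

```bash
python3 -m jog '[{"dp":[-4,0,0],"yaw":0,"fingers":0.68},{"dp":[-4,0,0],"yaw":0,"fingers":0.68},{"dp":[-2,0,0],"yaw":0,"fingers":0.68},{"dp":[-2,0,0],"yaw":0,"fingers":0.68},{"dp":[-2,0,0],"yaw":0,"fingers":0.68},{"dp":[-2,0,0],"yaw":0,"fingers":0.68},{"dp":[-2,0,0],"yaw":0,"fingers":0.68},{"dp":[0,0,0],"yaw":0,"fingers":0.68}]'
python3 st.py
python3 - <<'E'
from rig import viewer
import cv2
cv2.imwrite("pics/w4.png",cv2.resize(viewer.camera("wrist")[:,:,::-1],(768,576),interpolation=cv2.INTER_CUBIC))
a=viewer.camera("scene")[120:220,210:330,::-1]
cv2.imwrite("pics/s4.png",cv2.resize(a,None,fx=6,fy=6,interpolation=cv2.INTER_CUBIC))
E
```

```text
time_s: 4.65
tcp_pos: [483.8, 29.7, 173.7]
eef_rot: [0.0, 0.707, 0.707, 0.0]
force: [0.8, 0.1, -1.0]
gripper_width: 58.1
4.65 [483.8  29.7 173.7] xaxis deg 89.94 z [ 0. -0. -1.] F [ 0.8  0.1 -1. ] w 58.1 q [-0.45  0.45  0.36  2.13 -0.28  0.6   1.68]
```

View pics/w4.png

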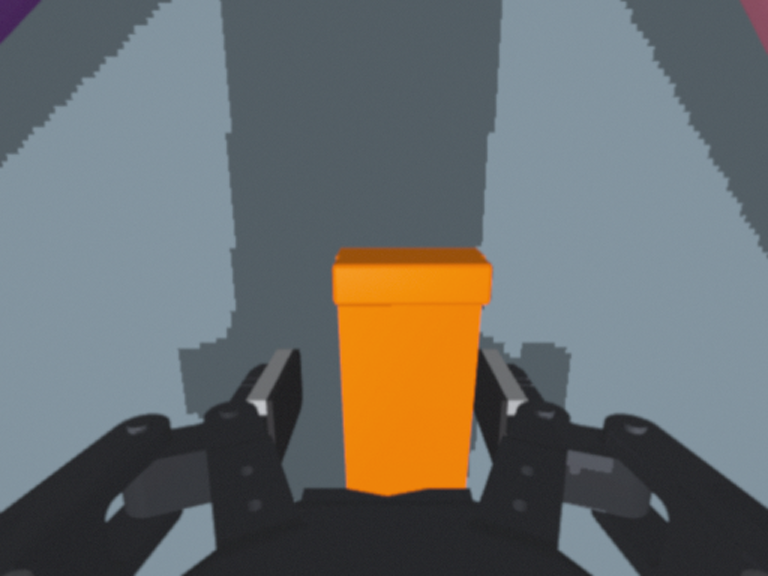

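View pics/s4.png

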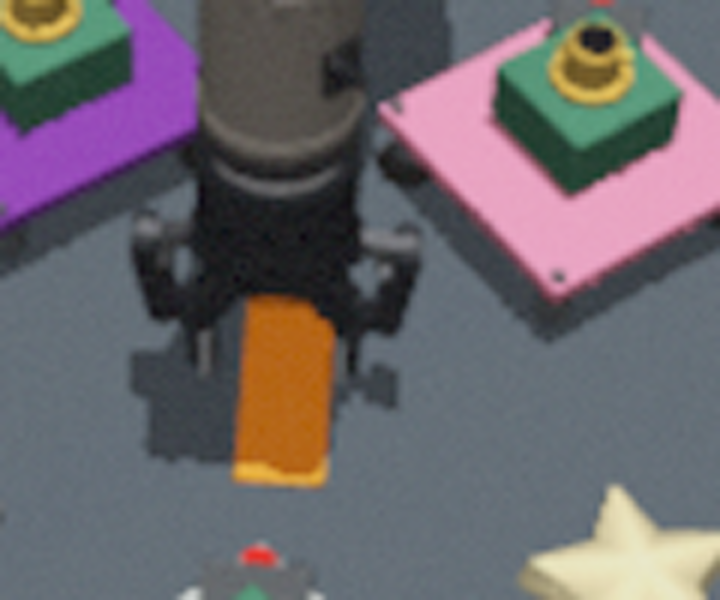

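```bash
python3 -m jog '[{"dp":[-2,0,0],"yaw":0,"fingers":0.68},{"dp":[-2,0,0],"yaw":0,"fingers":0.68},{"dp":[0,0,0],"yaw":0,"fingers":0.68},{"dp":[3,0,0],"yaw":0,"fingers":0.72},{"dp":[3,0,-10],"yaw":0,"fingers":0.72},{"dp":[0,-20,-40],"yaw":0,"fingers":0.72},{"dp":[0,-30,-40],"yaw":0,"fingers":0.4},{"dp":[0,-30,-20],"yaw":0,"fingers":0.2},{"dp":[0,0,0],"yaw":0,"fingers":0.15},{"dp":[0,0,0],"yaw":0,"fingers":0.15}]'
python3 st.py
python3 - <<'E'
from rig import viewer
import cv2
cv2.imwrite("pics/w5.png",cv2.resize(viewer.camera("wrist")[:,:,::-1],(768,576),interpolation=cv2.INTER_CUBIC))
a=viewer.camera("top")[100:240,180:330,::-1]
cv2.imwrite("pics/t5.png",cv2.resize(a,None,fx=4,fy=4,interpolation=cv2.INTER_CUBIC))
E
```

```text
time_s: 5.75
tcp_pos: [403.8, 32.4, 284.7]
eef_rot: [0.0, 0.707, 0.707, 0.002]
force: [0.3, 1.0, -0.7]
gripper_width: 12.9
5.75 [403.8  32.4 284.7] xaxis deg 90.01 z [ 0.003  0.002 -1.   ] F [ 0.3  1.  -0.7] w 12.9 q [-0.63  0.11  0.47  2.23 -0.07  0.81  1.46]
```

View pics/w5.png

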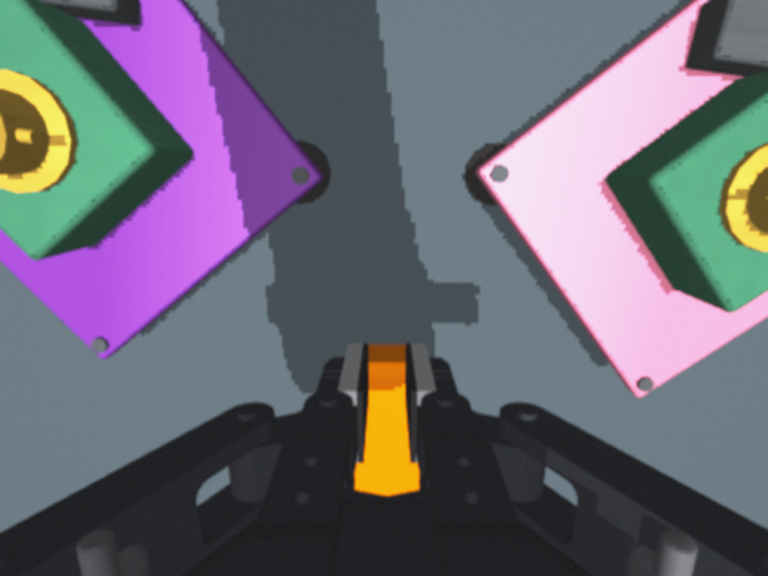

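View pics/t5.png

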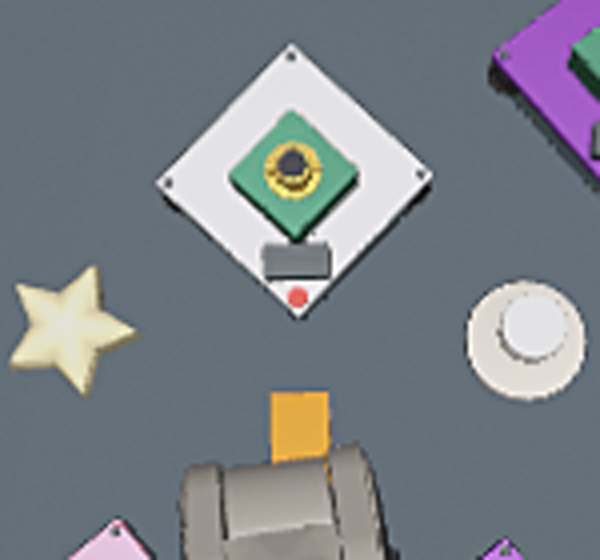

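Run:
```python
from h import *
from rig import sensors
o=sensors.observe(); a=(o["tcp_pos"],o["eef_rot"])
for n,p,z in [("pinkblock base",(605,183),42),("pinkblocktop",(655,185),90),("pink corner",(480,173),42),("purple block",(190,153),60),("purple corner",(320,178),42)]:
    print(n,ray_w(W(p),z,*a).round(1))
T5=lambda p:(np.array(p,float)+.5)/4-.5+[180,100]
f=lambda uv,z:least_squares(lambda p:(proj("top",[[p[0],p[1],z]])-uv).ravel(),[500,30]).x
for p,z in [((270,393),2),((330,392),2),((298,297),34),((300,318),31),((272,460),6),((330,460),6)]: print(p,f(T5(p),z).round(1))
```

```text
pinkblock base [343.1 133.3]
pinkblocktop [342.3 128.4]
pink corner [338.6  75. ]
purple block [330.2 -50.1]
purple corner [340.8   1.2]
(270, 393) [552.5  56.1]
(330, 392) [551.8  10.1]
(298, 297) [619.7  32. ]
(300, 318) [604.1  31. ]
(272, 460) [500.3  55.7]
(330, 460) [499.   11.8]
```

```bash
python3 -m jog '[{"dp":[0,5,40],"yaw":0,"fingers":0.15},{"dp":[0,5,40],"yaw":0,"fingers":0.15},{"dp":[0,0,20],"yaw":0,"fingers":0.15},{"dp":[0,0,6],"yaw":0,"fingers":0.15},{"dp":[0,0,0],"yaw":0,"fingers":0.15},{"dp":[0,0,0],"yaw":0,"fingers":0.15}]'
python3 st.py
python3 - <<'E'
from rig import viewer
import cv2
cv2.imwrite("pics/w6.png",cv2.resize(viewer.camera("wrist")[:,:,::-1],(768,576),interpolation=cv2.INTER_CUBIC))
a=viewer.camera("scene")[120:250,200:330,::-1]
cv2.imwrite("pics/s6.png",cv2.resize(a,None,fx=4.5,fy=4.5,interpolation=cv2.INTER_CUBIC))
E
```

```text
time_s: 6.45
tcp_pos: [414.5, 32.0, 178.1]
eef_rot: [0.0, 0.707, 0.707, 0.0]
force: [-0.3, 0.1, 0.3]
gripper_width: 13.0
6.45 [414.5  32.  178.1] xaxis deg 89.94 z [ 0.001  0.    -1.   ] F [-0.3  0.1  0.3] w 13.0 q [-0.53  0.36  0.4   2.28 -0.27  0.54  1.65]
```

View pics/w6.png

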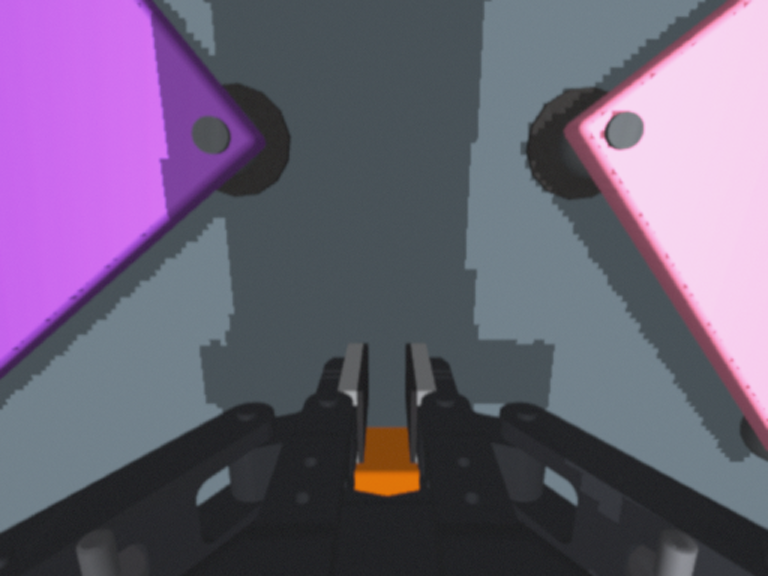

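View pics/s6.png

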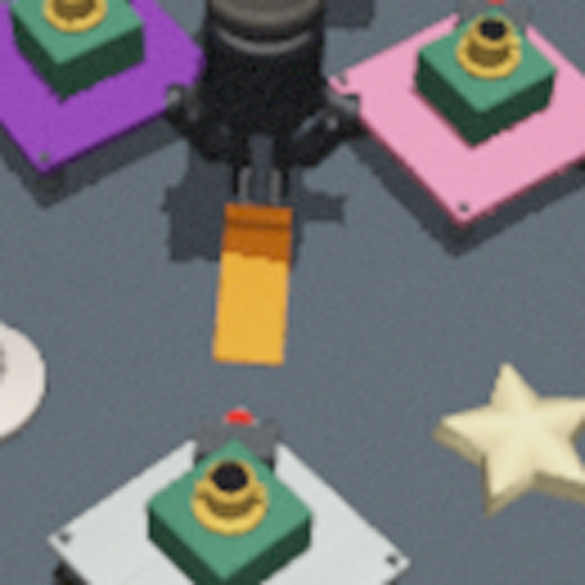

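```bash
python3 -m jog '[{"dp":[0,5,0],"yaw":0,"fingers":0.15},{"dp":[0,5,0],"yaw":0,"fingers":0.15},{"dp":[0,5,0],"yaw":0,"fingers":0.15},{"dp":[0,5,0],"yaw":0,"fingers":0.15},{"dp":[0,6,0],"yaw":0,"fingers":0.15},{"dp":[0,6,0],"yaw":0,"fingers":0.15},{"dp":[0,6,0],"yaw":0,"fingers":0.15},{"dp":[0,6,0],"yaw":0,"fingers":0.15},{"dp":[0,6,0],"yaw":0,"fingers":0.15},{"dp":[0,0,0],"yaw":0,"fingers":0.15}]'
python3 -m jog '[{"dp":[0,6,0],"yaw":0,"fingers":0.15},{"dp":[0,6,0],"yaw":0,"fingers":0.15},{"dp":[0,6,0],"yaw":0,"fingers":0.15},{"dp":[0,0,0],"yaw":0,"fingers":0.15}]'
python3 st.py
python3 - <<'E'
from rig import viewer
import cv2
a=viewer.camera("top")[100:240,180:330,::-1]
cv2.imwrite("pics/t7.png",cv2.resize(a,None,fx=4,fy=4,interpolation=cv2.INTER_CUBIC))
a=viewer.camera("scene")[140:270,190:320,::-1]
cv2.imwrite("pics/s7.png",cv2.resize(a,None,fx=4.5,fy=4.5,interpolation=cv2.INTER_CUBIC))
E
```

```text
time_s: 7.55
tcp_pos: [465.1, 32.1, 177.9]
eef_rot: [0.001, 0.707, 0.707, 0.001]
force: [-0.5, 0.0, 0.4]
gripper_width: 12.9
time_s: 7.95
tcp_pos: [483.1, 32.1, 177.9]
eef_rot: [0.001, 0.707, 0.707, 0.001]
force: [0.4, 0.1, 0.1]
gripper_width: 12.8
7.95 [483.1  32.1 177.9] xaxis deg 89.96 z [ 0.002  0.    -1.   ] F [0.4 0.1 0.1] w 12.8 q [-0.48  0.45  0.39  2.13 -0.29  0.61  1.68]
```

View pics/t7.png

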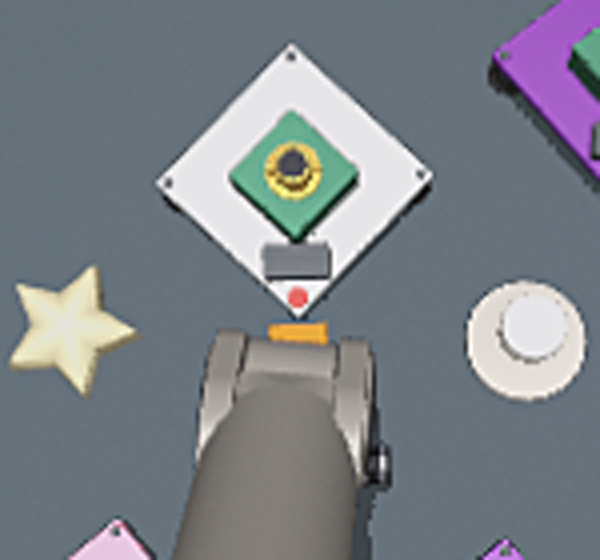

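View pics/s7.png

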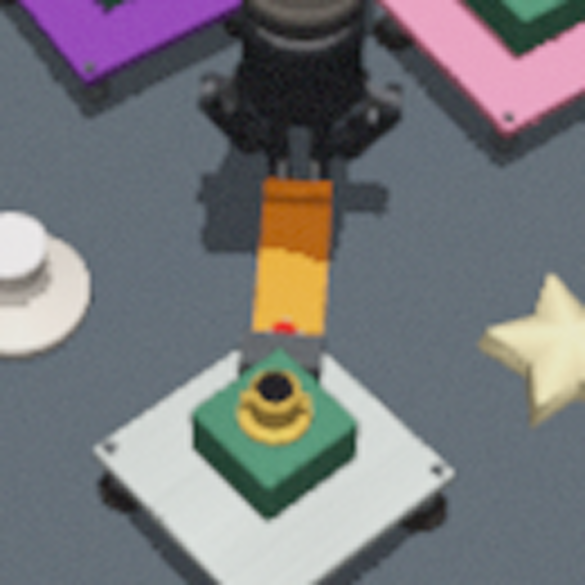

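Run:
```python
from h import *
T5=lambda p:(np.array(p,float)+.5)/4-.5+[180,100]
S7=lambda p:(np.array(p,float)+.5)/4.5-.5+[190,140]
f=lambda n,uv,z:least_squares(lambda p:(proj(n,[[p[0],p[1],z]])-uv).ravel(),[500,30]).x
for p,z in [((269,325),2),((328,323),2)]: print(p,f("top",T5(p),z).round(1))
for p,z in [((265,179),26),((333,181),26),((252,331),2),((325,336),2)]: print(p,f("scene",S7(p),z).round(1))
```

```text
(269, 325) [605.8  55.6]
(328, 323) [605.8  10. ]
(265, 179) [495.    9.7]
(333, 181) [493.4  54.3]
(252, 331) [597.6   9. ]
(325, 336) [597.9  55.4]
```

```bash
python3 -m jog '[{"dp":[0,5,0],"yaw":0,"fingers":0.15},{"dp":[0,4,0],"yaw":0,"fingers":0.15},{"dp":[0,3,0],"yaw":0,"fingers":0.15},{"dp":[0,3,0],"yaw":0,"fingers":0.15},{"dp":[0,3,0],"yaw":0,"fingers":0.15}]'
python3 -m jog '[{"dp":[0,3,0],"yaw":0,"fingers":0.15},{"dp":[0,3,0],"yaw":0,"fingers":0.15},{"dp":[0,3,0],"yaw":0,"fingers":0.15}]'
python3 -m jog '[{"dp":[0,3,0],"yaw":0,"fingers":0.15},{"dp":[0,3,0],"yaw":0,"fingers":0.15},{"dp":[0,3,0],"yaw":0,"fingers":0.15}]'
python3 st.py
python3 - <<'E'
from rig import viewer
import cv2
a=viewer.camera("scene")[140:270,190:320,::-1]
cv2.imwrite("pics/s8.png",cv2.resize(a,None,fx=4.5,fy=4.5,interpolation=cv2.INTER_CUBIC))
E
```

```text
time_s: 8.55
tcp_pos: [499.1, 31.9, 177.5]
eef_rot: [-0.001, 0.707, 0.707, -0.001]
force: [-6.9, 0.8, 5.9]
gripper_width: 12.9
time_s: 8.85
tcp_pos: [502.7, 31.7, 176.1]
eef_rot: [-0.008, 0.707, 0.707, -0.007]
force: [-19.3, 0.9, 14.8]
gripper_width: 12.8
time_s: 9.15
tcp_pos: [514.9, 31.8, 176.4]
eef_rot: [-0.003, 0.707, 0.707, -0.003]
force: [-6.1, -0.4, 0.0]
gripper_width: 12.9
9.15 [514.9  31.8 176.4] xaxis deg 89.96 z [-0.009  0.    -1.   ] F [-6.1 -0.4  0. ] w 12.9 q [-0.45  0.49  0.38  2.05 -0.3   0.65  1.7 ]
```

View pics/s8.png

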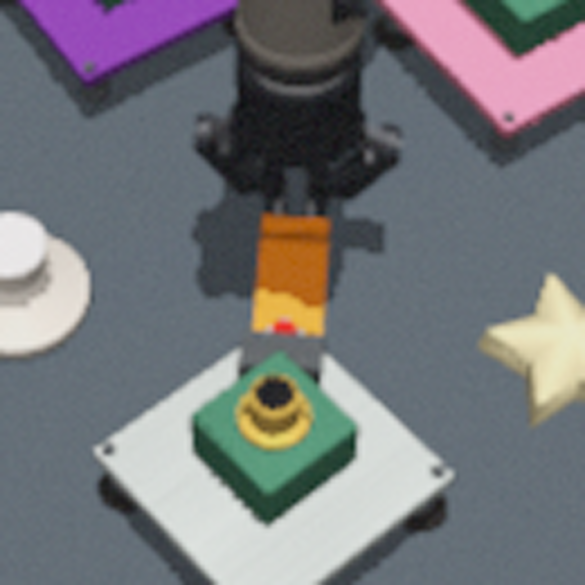

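```bash
python3 -m jog '[{"dp":[0,2,-0.5],"yaw":0,"fingers":0.15},{"dp":[0,2,-0.5],"yaw":0,"fingers":0.15},{"dp":[0,2,0],"yaw":0,"fingers":0.15}]'
python3 -m jog '[{"dp":[0,2,0],"yaw":0,"fingers":0.15},{"dp":[0,2,0],"yaw":0,"fingers":0.15},{"dp":[0,2,0],"yaw":0,"fingers":0.15}]'
python3 -m jog '[{"dp":[0,2,0],"yaw":0,"fingers":0.15},{"dp":[0,2,0],"yaw":0,"fingers":0.15},{"dp":[0,2,0],"yaw":0,"fingers":0.15}]'
python3 -m jog '[{"dp":[0,2,0],"yaw":0,"fingers":0.15},{"dp":[0,2,0],"yaw":0,"fingers":0.15}]'
python3 st.py
python3 - <<'E'
from rig import viewer
import cv2
a=viewer.camera("scene")[140:270,190:320,::-1]
cv2.imwrite("pics/s9.png",cv2.resize(a,None,fx=4.5,fy=4.5,interpolation=cv2.INTER_CUBIC))
E
```

```text
time_s: 9.5
tcp_pos: [521.8, 31.9, 177.6]
eef_rot: [-0.002, 0.707, 0.707, -0.002]
force: [-4.5, 0.3, -0.6]
gripper_width: 12.8
time_s: 9.8
tcp_pos: [527.9, 32.0, 177.5]
eef_rot: [-0.002, 0.707, 0.707, -0.002]
force: [-4.6, 0.9, -1.3]
gripper_width: 12.5
time_s: 10.1
tcp_pos: [534.8, 32.0, 178.0]
eef_rot: [-0.001, 0.707, 0.707, -0.001]
force: [-5.4, 0.7, -1.6]
gripper_width: 12.6
time_s: 10.3
tcp_pos: [539.8, 32.0, 178.5]
eef_rot: [-0.0, 0.707, 0.707, -0.0]
force: [-4.7, -0.2, -2.5]
gripper_width: 12.6
10.3 [539.8  32.  178.5] xaxis deg 89.97 z [-0.001  0.    -1.   ] F [-4.7 -0.2 -2.5] w 12.6 q [-0.44  0.52  0.38  2.   -0.3   0.68  1.7 ]
```

View pics/s9.png

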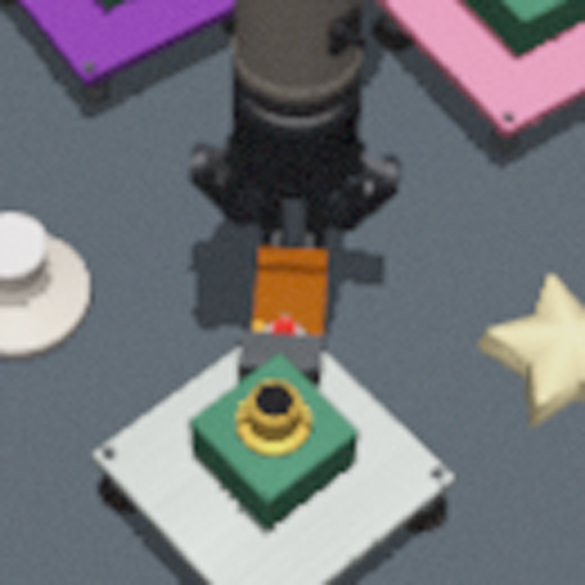

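```bash
python3 -m jog '[{"dp":[0,1.5,0],"yaw":0,"fingers":0.15},{"dp":[0,1.5,0],"yaw":0,"fingers":0.15}]' | egrep 'tcp|force'
python3 -m jog '[{"dp":[0,1.5,0],"yaw":0,"fingers":0.15},{"dp":[0,1.5,0],"yaw":0,"fingers":0.15}]'| egrep 'tcp|force'
python3 -m jog '[{"dp":[0,1,0],"yaw":0,"fingers":0.15},{"dp":[0,1,0],"yaw":0,"fingers":0.15}]'| egrep 'tcp|force'
python3 -m jog '[{"dp":[0,1,0],"yaw":0,"fingers":0.15}]'| egrep 'tcp|force'
python3 -m jog '[{"dp":[0,1,0],"yaw":0,"fingers":0.15}]'| egrep 'tcp|force'
```

```text
tcp_pos: [542.9, 32.0, 178.7]
force: [-4.0, 1.0, -1.6]
tcp_pos: [545.9, 32.0, 178.7]
force: [-4.8, -0.6, -1.6]
tcp_pos: [547.7, 32.0, 178.6]
force: [-4.5, 0.8, -2.8]
tcp_pos: [548.4, 32.0, 178.5]
force: [-5.3, -0.4, -3.2]
tcp_pos: [549.1, 32.0, 178.3]
force: [-6.0, -1.3, -2.7]
```

```bash
for i in 1; do :; done
python3 -m jog '[{"dp":[0,1,0],"yaw":0,"fingers":0.15}]'| egrep 'tcp|force'
python3 -m jog '[{"dp":[0,1,0],"yaw":0,"fingers":0.15}]'| egrep 'tcp|force'
python3 - <<'E'
from rig import viewer
import cv2
a=viewer.camera("scene")[140:270,190:320,::-1]
cv2.imwrite("pics/s10.png",cv2.resize(a,None,fx=4.5,fy=4.5,interpolation=cv2.INTER_CUBIC))
E
```

```text
tcp_pos: [549.9, 32.0, 178.2]
force: [-6.6, -0.5, -2.4]
tcp_pos: [550.6, 32.0, 178.0]
force: [-6.8, -0.9, -3.2]
```

View pics/s10.png

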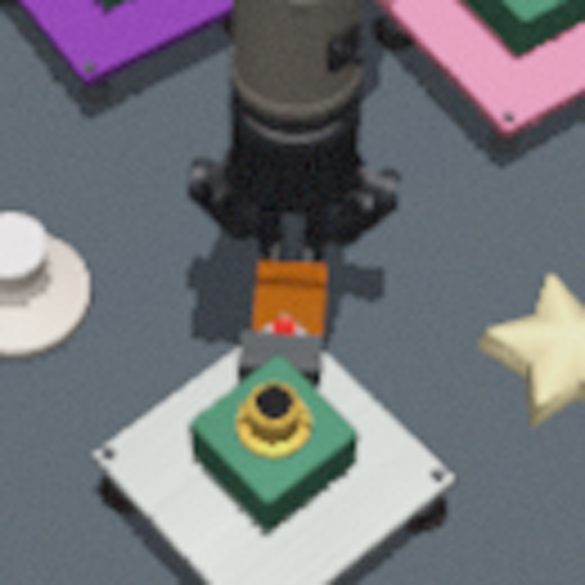

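```bash
python3 -m jog '[{"dp":[0,1,0],"yaw":0,"fingers":0.15}]'| egrep 'tcp|force'
python3 -m jog '[{"dp":[0,1,0],"yaw":0,"fingers":0.15}]'| egrep 'tcp|force'
```

```text
tcp_pos: [551.3, 32.0, 177.9]
force: [-7.2, 0.8, -3.4]
tcp_pos: [552.1, 32.0, 177.7]
force: [-7.3, 0.1, -4.0]
```

```bash
python3 -m jog '[{"dp":[0,1,0],"yaw":0,"fingers":0.15}]'| egrep 'tcp|force'
```

```text
tcp_pos: [552.8, 32.0, 177.6]
force: [-8.2, 0.7, -2.9]
```

```bash
cat > lean.py <<'E'
from h import *
import sys
def st(L,a):
    x,y,z=L; z0=4
    return [x*np.cos(a)-(z-z0)*np.sin(a), y, z0+x*np.sin(a)+(z-z0)*np.cos(a)]
s=[713.3,31.25,-.0058]
for n in ("scene","top"):
    i0=cv2.imread(f"pics/{n}0.png"); i1=viewer.camera(n)[:,:,::-1].copy(); cv2.imwrite(f"pics/{n}_{sys.argv[1]}.png",i1)
    for nm,L,h in (("socket",[0,0,108],8),("far",[98,0,42],7)):
        p=[proj(n,place(s,[st(L,a)]))[0] for a in (.09,0)]
        c=p[0].round().astype(int); 
        up=lambda im,m:cv2.resize(im[c[1]-m:c[1]+m+1,c[0]-m:c[0]+m+1],None,fx=10,fy=10,interpolation=cv2.INTER_CUBIC)
        r=cv2.matchTemplate(up(i1,h+7),up(i0,h),cv2.TM_CCOEFF_NORMED); _,v,_,l=cv2.minMaxLoc(r)
        print(n,nm,"measured shift",(np.array(l)/10-7).round(2),"level shift",(p[1]-p[0]).round(2),round(v,3))
E
python3 lean.py a
```

```text
scene socket measured shift [-0.2  3.2] level shift [-0.29  3.19] 0.943
scene far measured shift [-0.1  2.7] level shift [-0.12  2.84] 0.99
top socket measured shift [-0.1 -3. ] level shift [-0.07 -3.15] 0.904
top far measured shift [ 0.2 -0.1] level shift [ 0.05 -0.09] 0.992
```

```bash
python3 -m jog '[{"dp":[0,1,0],"yaw":0,"fingers":0.15}]'| egrep 'tcp|force'
python3 -m jog '[{"dp":[0,0.7,0],"yaw":0,"fingers":0.15}]'| egrep 'tcp|force'
```

```text
tcp_pos: [553.5, 31.9, 177.4]
force: [-8.8, -0.1, -3.9]
tcp_pos: [554.0, 31.9, 177.3]
force: [-9.7, -0.4, -2.4]
```

```bash
python3 -m jog '[{"dp":[0,0.7,0],"yaw":0,"fingers":0.15}]'| egrep 'tcp|force'
```

```text
tcp_pos: [554.5, 31.9, 177.2]
force: [-8.6, 0.1, -3.6]
```

```bash
python3 -m jog '[{"dp":[0,1,0],"yaw":0,"fingers":0.15}]'| egrep 'tcp|force'
python3 -m jog '[{"dp":[0,0.7,0],"yaw":0,"fingers":0.15}]'| egrep 'tcp|force'
python3 lean.py b
```

```text
tcp_pos: [555.3, 31.9, 177.1]
force: [-10.1, 0.3, -3.1]
tcp_pos: [555.7, 32.0, 176.9]
force: [-9.7, -0.5, -3.7]
scene socket measured shift [-0.2  3.2] level shift [-0.29  3.19] 0.942
scene far measured shift [-0.1  2.7] level shift [-0.12  2.84] 0.99
top socket measured shift [-0.1 -3. ] level shift [-0.07 -3.15] 0.903
top far measured shift [ 0.2 -0.1] level shift [ 0.05 -0.09] 0.991
```

Run:
```python
import cv2, numpy as np
full={k:cv2.imread(f"pics/scene_{k}.png")[140:270,190:320] for k in "ab"}
def ld(n): return cv2.resize(cv2.imread(f"pics/{n}.png"),(130,130),interpolation=cv2.INTER_AREA)
ims={n:ld(n) for n in ("s7","s8","s9","s10")}; ims.update({k:cv2.resize(cv2.resize(v,None,fx=4.5,fy=4.5,interpolation=cv2.INTER_CUBIC),(130,130),interpolation=cv2.INTER_AREA) for k,v in full.items()})
def shift(a,b,roi):
    x0,y0,x1,y1=roi
    A,B=[cv2.cvtColor(i,cv2.COLOR_BGR2GRAY)[y0:y1,x0:x1].astype(np.float32) for i in (a,b)]
    W=np.eye(2,3,dtype=np.float32)
    cc,W=cv2.findTransformECC(A,B,W,cv2.MOTION_TRANSLATION,(3,200,1e-6)); return W[:,2].round(3),round(cc,4)
for n in ims:
    print(n,"block",shift(ims["b"],ims[n],(40,82,82,118)) )
    try: print("   lip",shift(ims["b"],ims[n],(54,50,76,72)))
    except Exception as e: print("   lip fail")
```

```text
s7 block (array([ 0.219, -2.503], dtype=float32), 0.9345)
   lip (array([ 0.307, -2.798], dtype=float32), 0.8683)
s8 block (array([ 0.037, -1.581], dtype=float32), 0.99)
   lip (array([-1.374,  7.989], dtype=float32), 0.796)
s9 block (array([-0.026, -0.446], dtype=float32), 0.9769)
   lip (array([ 0.344, -4.555], dtype=float32), 0.9728)
s10 block (array([-0.008,  0.006], dtype=float32), 1.0)
   lip (array([ 0.095, -1.522], dtype=float32), 0.9882)
a block (array([-0.004,  0.006], dtype=float32), 1.0)
   lip (array([ 0.056, -0.773], dtype=float32), 0.9983)
b block (array([0., 0.], dtype=float32), 1.0)
   lip (array([-0.,  0.], dtype=float32), 1.0)
```

The block stopped moving in the images at TCP x≈550, while force rose from about 5 to 10 N. So the stand is level and seated, and I'll stop pushing and retreat.

```bash
python3 -m jog '[{"dp":[0,-5,0],"yaw":0,"fingers":0.15},{"dp":[0,-12,0],"yaw":0,"fingers":0.15},{"dp":[0,-20,-15],"yaw":0,"fingers":0.15},{"dp":[0,-30,-35],"yaw":0,"fingers":0.15},{"dp":[0,-30,-40],"yaw":0,"fingers":0.15},{"dp":[0,-20,-40],"yaw":0,"fingers":0.15},{"dp":[0,0,0],"yaw":0,"fingers":0.15},{"dp":[0,0,0],"yaw":0,"fingers":0.15}]'
python3 st.py; python3 lean.py c
python3 - <<'E'
import cv2
from rig import viewer
a=cv2.imread("pics/scene_c.png")[140:270,190:320]; cv2.imwrite("pics/s11.png",cv2.resize(a,None,fx=4.5,fy=4.5,interpolation=cv2.INTER_CUBIC))
cv2.imwrite("pics/w11.png",cv2.resize(viewer.camera("wrist")[:,:,::-1],(768,576)))
E
```

```text
time_s: 13.2
tcp_pos: [442.8, 32.2, 310.8]
eef_rot: [0.002, 0.707, 0.707, 0.004]
force: [0.0, -0.7, -0.0]
gripper_width: 12.5
13.2 [442.8  32.2 310.8] xaxis deg 89.98 z [ 0.008  0.003 -1.   ] F [ 0.  -0.7 -0. ] w 12.5 q [-0.63  0.15  0.5   2.13 -0.09  0.88  1.5 ]
scene socket measured shift [-0.2  3. ] level shift [-0.29  3.19] 0.944
scene far measured shift [-0.1  2.5] level shift [-0.12  2.84] 0.992
top socket measured shift [-0.1 -2.8] level shift [-0.07 -3.15] 0.905
top far measured shift [ 0.1 -0.1] level shift [ 0.05 -0.09] 0.992
```

View pics/s11.png

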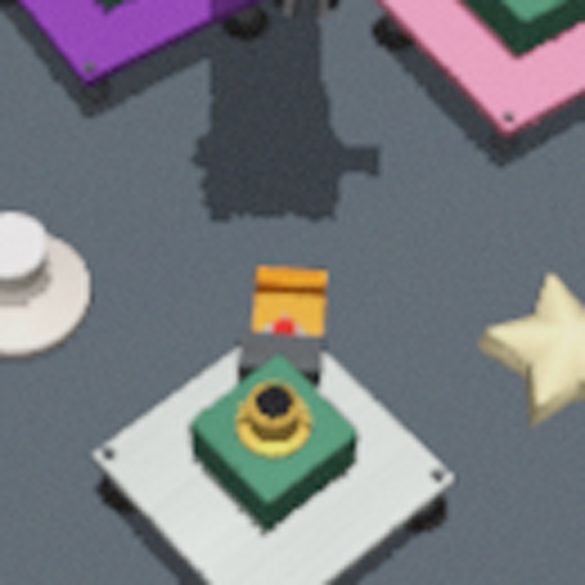

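View pics/w11.png

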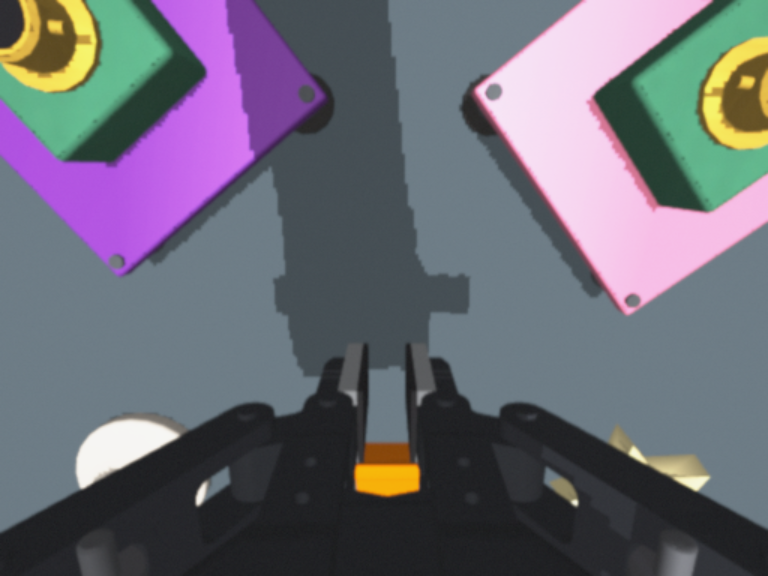

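View pics/top_c.png

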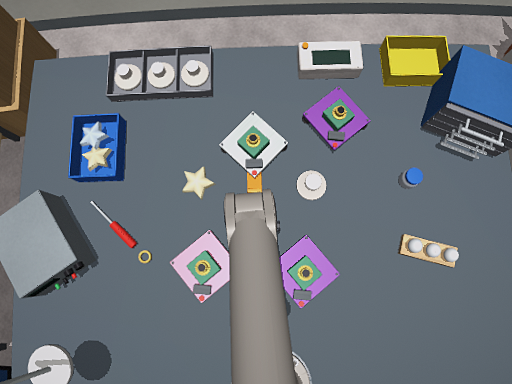

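```bash
cat > ecc.py <<'E'
import cv2, numpy as np, sys
sc={k:cv2.imread(f"pics/scene_{k}.png") for k in sys.argv[1:]}; sc["0"]=cv2.imread("pics/scene0.png")
tp={k:cv2.imread(f"pics/top_{k}.png") for k in sys.argv[1:]}; tp["0"]=cv2.imread("pics/top0.png")
def shift(a,b,roi):
    x0,y0,x1,y1=roi
    A,B=[cv2.cvtColor(i,cv2.COLOR_BGR2GRAY)[y0:y1,x0:x1].astype(np.float32) for i in (a,b)]
    W=np.eye(2,3,dtype=np.float32)
    cc,W=cv2.findTransformECC(A,B,W,cv2.MOTION_TRANSLATION,(3,200,1e-6)); return W[:,2].round(3),round(cc,4)
for k in sc:
    print(k,"scene block",shift(sc["b"],sc[k],(230,220,272,262)),"far corner",shift(sc["b"],sc[k],(238,255,262,282)),"top block",shift(tp["b"],tp[k],(234,122,272,162)))
    if k!="0": print("  lip",shift(sc["b"],sc[k],(244,190,266,210)))
E
python3 ecc.py a b c
```

```text
a scene block (array([-0.003,  0.005], dtype=float32), 1.0) far corner (array([-0.017, -0.011], dtype=float32), 0.9999) top block (array([-0.021,  0.204], dtype=float32), 0.975)
  lip (array([ 0.054, -0.784], dtype=float32), 0.9981)
b scene block (array([0., 0.], dtype=float32), 1.0) far corner (array([ 0., -0.], dtype=float32), 1.0) top block (array([-0.,  0.], dtype=float32), 1.0)
  lip (array([-0.,  0.], dtype=float32), 1.0)
c scene block (array([-0.052, -0.182], dtype=float32), 0.9969) far corner (array([-0.04, -0.12], dtype=float32), 0.9955) top block (array([0.052, 0.013], dtype=float32), 0.7286)
  lip (array([-0.058,  0.13 ], dtype=float32), 0.8596)
0 scene block (array([ 0.209, -2.427], dtype=float32), 0.9539) far corner (array([ 0.176, -2.594], dtype=float32), 0.9898) top block (array([0.135, 1.821], dtype=float32), 0.7227)
```

```bash
python3 -m jog '[{"dp":[0,20,40],"yaw":0,"fingers":0.15},{"dp":[0,25,40],"yaw":0,"fingers":0.15},{"dp":[0,25,30],"yaw":0,"fingers":0.15},{"dp":[0,15,15],"yaw":0,"fingers":0.15},{"dp":[0,8,5],"yaw":0,"fingers":0.15},{"dp":[0,4,0],"yaw":0,"fingers":0.15},{"dp":[0,3,0],"yaw":0,"fingers":0.15},{"dp":[0,3,0],"yaw":0,"fingers":0.15},{"dp":[0,0,0],"yaw":0,"fingers":0.15}]'
```

```text
time_s: 14.25
tcp_pos: [545.2, 32.1, 179.7]
eef_rot: [0.0, 0.707, 0.707, 0.001]
force: [-0.6, 0.3, 0.1]
gripper_width: 12.7
```

```bash
python3 -m jog '[{"dp":[0,3,0],"yaw":0,"fingers":0.15},{"dp":[0,3,0],"yaw":0,"fingers":0.15},{"dp":[0,2,0],"yaw":0,"fingers":0.15},{"dp":[0,2,0],"yaw":0,"fingers":0.15}]'|egrep 'tcp|force'
python3 -m jog '[{"dp":[0,1,0],"yaw":0,"fingers":0.15}]'|egrep 'tcp|force'
python3 -m jog '[{"dp":[0,1,0],"yaw":0,"fingers":0.15}]'|egrep 'tcp|force'
```

```text
tcp_pos: [554.5, 32.0, 178.7]
force: [-4.5, 0.2, 2.8]
tcp_pos: [554.8, 32.0, 178.4]
force: [-5.7, 1.1, 4.5]
tcp_pos: [555.2, 32.0, 178.2]
force: [-7.2, 0.9, 5.6]
```

```bash
python3 -m jog '[{"dp":[0,1,-0.3],"yaw":0,"fingers":0.15}]'|egrep 'tcp|force'
python3 -m jog '[{"dp":[0,1,-0.3],"yaw":0,"fingers":0.15}]'|egrep 'tcp|force'
python3 -m jog '[{"dp":[0,1,-0.3],"yaw":0,"fingers":0.15}]'|egrep 'tcp|force'
python3 lean.py d; python3 ecc.py b d
```

```text
tcp_pos: [555.5, 31.9, 178.2]
force: [-7.6, 0.4, 5.1]
tcp_pos: [556.2, 31.9, 178.2]
force: [-7.1, 1.1, 1.5]
tcp_pos: [557.6, 31.9, 178.3]
force: [-5.5, -0.1, -1.7]
scene socket measured shift [-0.2  3.1] level shift [-0.29  3.19] 0.943
scene far measured shift [-0.1  2.7] level shift [-0.12  2.84] 0.99
top socket measured shift [-0.1 -3. ] level shift [-0.07 -3.15] 0.904
top far measured shift [ 0.2 -0.1] level shift [ 0.05 -0.09] 0.992
b scene block (array([0., 0.], dtype=float32), 1.0) far corner (array([ 0., -0.], dtype=float32), 1.0) top block (array([-0.,  0.], dtype=float32), 1.0)
  lip (array([-0.,  0.], dtype=float32), 1.0)
d scene block (array([ 0.002, -0.002], dtype=float32), 1.0) far corner (array([-0.015, -0.014], dtype=float32), 0.9999) top block (array([-0.045, -0.068], dtype=float32), 0.9881)
  lip (array([-0.001,  0.73 ], dtype=float32), 0.9971)
0 scene block (array([ 0.209, -2.427], dtype=float32), 0.9539) far corner (array([ 0.176, -2.594], dtype=float32), 0.9898) top block (array([0.135, 1.821], dtype=float32), 0.7227)
```

```bash
python3 -m jog '[{"dp":[0,0.7,0.6],"yaw":0,"fingers":0.15}]'|egrep 'tcp|force'
python3 -m jog '[{"dp":[0,0.7,0.6],"yaw":0,"fingers":0.15}]'|egrep 'tcp|force'
python3 lean.py e; python3 ecc.py b e|head -4
```

```text
tcp_pos: [558.1, 31.9, 178.0]
force: [-10.4, 0.4, 7.8]
tcp_pos: [558.4, 31.8, 177.6]
force: [-11.4, -0.1, 9.0]
scene socket measured shift [-0.2  3.1] level shift [-0.29  3.19] 0.942
scene far measured shift [-0.1  2.7] level shift [-0.12  2.84] 0.99
top socket measured shift [-0.1 -3. ] level shift [-0.07 -3.15] 0.903
top far measured shift [ 0.2 -0.1] level shift [ 0.05 -0.09] 0.992
b scene block (array([0., 0.], dtype=float32), 1.0) far corner (array([ 0., -0.], dtype=float32), 1.0) top block (array([-0.,  0.], dtype=float32), 1.0)
  lip (array([-0.,  0.], dtype=float32), 1.0)
e scene block (array([0.002, 0.001], dtype=float32), 1.0) far corner (array([-0.027, -0.017], dtype=float32), 1.0) top block (array([-0.028, -0.126], dtype=float32), 0.98)
  lip (array([-0.043,  0.857], dtype=float32), 0.9978)
```

```bash
python3 -m jog '[{"dp":[0,-4,0],"yaw":0,"fingers":0.15},{"dp":[0,-6,0],"yaw":0,"fingers":0.15},{"dp":[0,0,0],"yaw":0,"fingers":0.15},{"dp":[0,0,0],"yaw":0,"fingers":0.15}]'|egrep 'tcp|force'
python3 lean.py f; python3 ecc.py b c f|grep -v '^0'
```

```text
tcp_pos: [551.8, 32.0, 178.7]
force: [0.7, -0.1, 0.6]
scene socket measured shift [-0.2  3.2] level shift [-0.29  3.19] 0.943
scene far measured shift [-0.1  2.7] level shift [-0.12  2.84] 0.99
top socket measured shift [-0.1 -3. ] level shift [-0.07 -3.15] 0.904
top far measured shift [ 0.2 -0.1] level shift [ 0.05 -0.09] 0.992
b scene block (array([0., 0.], dtype=float32), 1.0) far corner (array([ 0., -0.], dtype=float32), 1.0) top block (array([-0.,  0.], dtype=float32), 1.0)
  lip (array([-0.,  0.], dtype=float32), 1.0)
c scene block (array([-0.052, -0.182], dtype=float32), 0.9969) far corner (array([-0.04, -0.12], dtype=float32), 0.9955) top block (array([0.052, 0.013], dtype=float32), 0.7286)
  lip (array([-0.058,  0.13 ], dtype=float32), 0.8596)
f scene block (array([0.001, 0.009], dtype=float32), 1.0) far corner (array([-0.003, -0.005], dtype=float32), 0.9999) top block (array([-0.011,  0.281], dtype=float32), 0.9449)
  lip (array([0.043, 0.317], dtype=float32), 0.9512)
```

```bash
python3 -m jog '[{"dp":[0,-4,0],"yaw":0,"fingers":0.15},{"dp":[0,0,0],"yaw":0,"fingers":0.15},{"dp":[0,0,0],"yaw":0,"fingers":0.15},{"dp":[0,0,0],"yaw":0,"fingers":0.15},{"dp":[0,0,0],"yaw":0,"fingers":0.15},{"dp":[0,0,0],"yaw":0,"fingers":0.15}]'|egrep 'tcp|force'
python3 lean.py g; python3 ecc.py b f g|grep -v '^0'
```

```text
tcp_pos: [547.3, 32.0, 178.4]
force: [-1.1, -1.2, -0.0]
scene socket measured shift [-0.2  3.1] level shift [-0.29  3.19] 0.943
scene far measured shift [-0.1  2.7] level shift [-0.12  2.84] 0.99
top socket measured shift [-0.1 -3. ] level shift [-0.07 -3.15] 0.904
top far measured shift [ 0.2 -0.1] level shift [ 0.05 -0.09] 0.992
b scene block (array([0., 0.], dtype=float32), 1.0) far corner (array([ 0., -0.], dtype=float32), 1.0) top block (array([-0.,  0.], dtype=float32), 1.0)
  lip (array([-0.,  0.], dtype=float32), 1.0)
f scene block (array([0.001, 0.009], dtype=float32), 1.0) far corner (array([-0.003, -0.005], dtype=float32), 0.9999) top block (array([-0.011,  0.281], dtype=float32), 0.9449)
  lip (array([0.043, 0.317], dtype=float32), 0.9512)
g scene block (array([0.002, 0.004], dtype=float32), 1.0) far corner (array([-0.005, -0.011], dtype=float32), 0.9999) top block (array([-0.019,  0.253], dtype=float32), 0.8764)
  lip (array([0.037, 0.226], dtype=float32), 0.9427)
```

```bash
python3 -m jog '[{"dp":[0,-10,0],"yaw":0,"fingers":0.15},{"dp":[0,-20,-15],"yaw":0,"fingers":0.15},{"dp":[0,-25,-35],"yaw":0,"fingers":0.15},{"dp":[0,-30,-40],"yaw":0,"fingers":0.15},{"dp":[0,-20,-40],"yaw":0,"fingers":0.15},{"dp":[0,0,0],"yaw":0,"fingers":0.15},{"dp":[0,0,0],"yaw":0,"fingers":0.15}]'|egrep 'tcp|force'
python3 lean.py k; python3 ecc.py b c k|grep -v '^0'
python3 - <<'E'
import cv2,sys,numpy as np
a=cv2.imread("pics/scene_c.png")[190:215,240:275];b=cv2.imread("pics/scene_k.png")[190:215,240:275]
A,B=[cv2.cvtColor(i,cv2.COLOR_BGR2GRAY).astype(np.float32)[:12] for i in(a,b)]
W=np.eye(2,3,dtype=np.float32); print("lip c->k",cv2.findTransformECC(A,B,W,cv2.MOTION_TRANSLATION,(3,200,1e-6)))
cv2.imwrite("pics/ck.png",cv2.resize(np.hstack([a,b]),None,fx=10,fy=10,interpolation=cv2.INTER_NEAREST))
E
```

```text
tcp_pos: [441.7, 32.1, 309.2]
force: [-0.3, -1.0, 0.2]
scene socket measured shift [-0.2  3.1] level shift [-0.29  3.19] 0.942
scene far measured shift [-0.1  2.7] level shift [-0.12  2.84] 0.99
top socket measured shift [-0.1 -3. ] level shift [-0.07 -3.15] 0.903
top far measured shift [ 0.2 -0.1] level shift [ 0.05 -0.09] 0.992
b scene block (array([0., 0.], dtype=float32), 1.0) far corner (array([ 0., -0.], dtype=float32), 1.0) top block (array([-0.,  0.], dtype=float32), 1.0)
  lip (array([-0.,  0.], dtype=float32), 1.0)
c scene block (array([-0.052, -0.182], dtype=float32), 0.9969) far corner (array([-0.04, -0.12], dtype=float32), 0.9955) top block (array([0.052, 0.013], dtype=float32), 0.7286)
  lip (array([-0.058,  0.13 ], dtype=float32), 0.8596)
k scene block (array([-0.002, -0.001], dtype=float32), 1.0) far corner (array([-0.001, -0.031], dtype=float32), 0.9999) top block (array([ 0.054, -0.072], dtype=float32), 0.7218)
  lip (array([-0.175,  1.003], dtype=float32), 0.837)Traceback (most recent call last):
  File "<stdin>", line 4, in <module>
cv2.error: OpenCV(4.12.0) /io/opencv/modules/video/src/ecc.cpp:589: error: (-7:Iterations do not converge) The algorithm stopped before its convergence. The correlation is going to be minimized. Images may be uncorrelated or non-overlapped in function 'findTransformECC'
```

Run:
```python
import cv2
a=cv2.imread("pics/scene_k.png")[60:310,60:450]; cv2.imwrite("pics/fin.png",cv2.resize(a,None,fx=2,fy=2,interpolation=cv2.INTER_CUBIC))
```

```text
(no output)
```

View pics/fin.png

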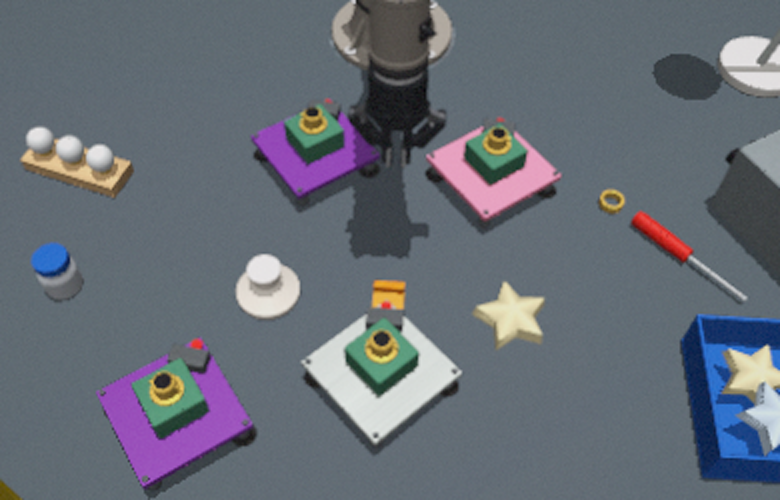

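The picture shows the wedge seated under the red corner (≈388,300). The hand is clear of it and the bystanders are where they were.

```bash
python3 -c "
from rig import job
print(job.close_job())"; python3 st.py
```

```text
the job is handed in; nothing more can be done
None
the job is handed in; nothing more can be done
```

The wedge is under the red foot, the stand measures level, and the hand is clear. I handed the job in at about 18 s of the 43 s allowed.

- **Lining up:** the wedge started about 14 mm to one side of the foot. I slid it across the counter with a pad against its side until its centre was within 1–2 mm of the foot's line.
- **Pushing:** I pushed the heel with the fingertips and read 5–11 N along the push. It reached about 19 N for a moment as the thin edge went under the foot.
- **A check that failed:** after the first retreat the stand sagged by about 6% of its lean. The fingers had probably been lifting the wedge's heel slightly, so it looked level too early. I went back and pushed about 3 mm further with the fingers bearing slightly down.
- **Last checks:** with the hand well away, the stand stayed within about 0.03 px of its level position over roughly the last 1.5 s. The robot was touching nothing, and by eye the other objects had not moved.
- **Not seen:** I stopped on the camera reading of level, because the clear rise in force that the task describes never appeared. The margin past level may be small.

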